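# Roll down a new capping strip on the carrom board's rail

### The job

The new wooden capping strip on the carrom board's left rail is stuck only at its blue-taped end. Take the hand roller from the cork mat, set it down on the taped end and roll it with firm, steady hand pressure (not so hard that the wood is bruised) along the strip to the other end, square across the strip and centred on its width, in one go without lifting off, until the whole strip lies flush with the rail. Then stand the roller back on the cork mat and let go, leaving everything else as it is.

Things in the scene. Friction and masses are not known exactly. Their poses are not given: they have to be found in the camera images.
- board: carrom board, 660 mm square outside, fixed; pale playing face with dark markings, four dark wooden rails 60 mm wide. Origin: centre of its underside; z up; the playing face is 30 mm and the rail tops 52 mm above the origin. The rail with the new strip is the one on its +y side (the robot's left).
- strip: new capping strip in the top of the board's left rail: lighter brown wood, 210 mm long (its x), 60 mm wide (its y, the rail's full width), 4 mm thick. Origin: its middle, level with the rail's top (z = 0 is flush; z up). x = -105 to -55 mm, the end near the robot, is stuck flush and blue-taped; x = -55 to 105 mm stands proud of the rail. Old capping goes on flush past both ends.
- roller: hand roller, 0.35 to 0.55 kg: black rubber drum 50 mm across, 58 mm wide, in a steel fork under a wooden grip bar. Origin: middle of the drum's axle. y: along axle and bar; z: from axle to bar; x: forward (it may roll either way). A wire prop reaches 53 mm behind the axle (-x), its underside 8 mm above the drum's when z is upright.
- roller_rest (a point): underside of the roller's wire prop, 50 mm behind and 17 mm below the axle. Set down, the roller stands by itself on drum and prop, leaning back 0.165 rad (bar towards its -x), axle 25 mm above the surface. Fingers that close on the bar's flat sides from straight above turn it upright.
- roller_grip (a point): centre of the roller's pale wooden grip bar, 62 mm above the axle along the roller's z. The bar is 94 mm long (roller's y), 24 mm thick (roller's x, the way to grip it) and 30 mm tall; the fork starts 26 mm below this point.
- roller_drum (a joint): angle of the drum in its fork, rad; grows as the roller rolls towards its +x, 1 rad for 25 mm
- mat: cork mat, 170 x 150 mm (x, y), 3 mm thick, fixed on the playing face, where the roller stands; origin at the centre of its underside, x and y along its sides
- strip_1 (a joint): how far the part of the strip from x = -55 to -15 mm has been pressed down, m: 0 is 4 mm proud, 0.004 is flush. The adhesive gives way at about 7 N and keeps it where it is pressed to; 10 to 15 N of steady rolling brings it home.
- strip_2 (a joint): how far the part of the strip from x = -15 to 25 mm has been pressed down, m: 0 is 4 mm proud, 0.004 is flush. The adhesive gives way at about 7 N and keeps it where it is pressed to; 10 to 15 N of steady rolling brings it home.
- strip_3 (a joint): how far the part of the strip from x = 25 to 65 mm has been pressed down, m: 0 is 4 mm proud, 0.004 is flush. The adhesive gives way at about 7 N and keeps it where it is pressed to; 10 to 15 N of steady rolling brings it home.
- strip_4 (a joint): how far the part of the strip from x = 65 to 105 mm has been pressed down, m: 0 is 4 mm proud, 0.004 is flush. The adhesive gives way at about 7 N and keeps it where it is pressed to; 10 to 15 N of steady rolling brings it home.
- dispenser: clear acrylic dispenser with white push plunger, 66 mm across, 134 mm tall; origin at the underside; leave alone
- canister: lidded stainless steel canister with black knob, 79 mm across, 121 mm tall; origin at the underside; leave alone
- bowl: white melamine bowl, 120 mm across, 45 mm tall; origin at the underside; leave alone
- coin_holder: round wooden coin holder with carrom coins, 110 mm across, 70 mm tall; origin at the underside; leave alone
- striker: green striker disc, 41 mm across, 9 mm thick, against the inside of the left rail; origin at the underside; leave alone
- tape_roll: roll of blue masking tape, 90 mm across, 24 mm tall, lying flat; origin at the underside; leave alone
Things that resemble listed ones, but are neither listed nor needed, are in the scene too. Leave any green or red look-alike of the roller alone.

How it is judged:
By the outcome, as a careful person would: the job done as asked, in the order asked, and still so for the second after the job is handed in, with the robot touching nothing.
It also fails if it takes over 67 s, if anything falls off the work surface, if the arm or the gripper's body presses on something with over 40 N, if the wrist force passes 120 N, or if a joint passes its speed limit or range.

### The arm

A 6-joint arm with a two-finger parallel gripper is mounted at the origin on the work surface. World frame = base frame: x ahead of the robot, y to its left, z up, the work surface at z = 0. Lengths are in m, angles in rad, forces in N, time in s.
With the tool pointing down it reaches from about 0.275 to 0.825 m from the base axis. Payload 5.2 kg.
Tool frame: the origin (TCP) lies on the centre line of the jaws, within the pads' length; the fingertips stand manip.tip_reach ahead of it and the grasp point (between the pads) lies 8 mm behind it (manip.tip_reach is the distance from the TCP to the fingertips, in m); z points along the fingers, y is the direction in which the jaws open and shut (so a half turn about z gives the same grasp; the last joint's range is limited). The gripper opens to 93 mm and grips with 3 to 60 N. Pads are 15 mm wide; open, the fingers measure 128 mm over their backs; the gripper's body (75 mm by 188 mm) begins 65 mm behind the grasp point.
Start: joints at [1.145, 0.259, 1.535, -0, 1.348, -0.203], TCP at [0.122, 0.536, 0.23] pointing down, gripper open.
Joint ranges: [-3.14, 3.14], [-0.91, 2.08], [0.19, 2.58], [-1.22, 4.36], [0.22, 2.71], [-3.12, 3.12]. Speed limits (rad/s): [2.57, 2.57, 3.14, 3.14, 3.14, 3.14].

### API

Orientations are given as [roll, pitch, yaw] about the fixed x, y, z axes, in that order (R = Rz(yaw) Ry(pitch) Rx(roll)).
In Python, from plant import manip gives the robot as it stands.
- The arm moves only by the tool move_arm, never from a script. Its arguments are lists of equal length, an entry for each row: "gripper": the opening, from -1 (shut) to 1 (fully open); "xyz": the shift along the tool's x, y, z in mm, a list of three; "twist": the turn about the tool's z in rad. In form: {"gripper": [gripper, ...], "xyz": [[dx, dy, dz], ...], "twist": [twist, ...]}. A call has 1 to 5 rows; each row shifts and turns the pose as measured when the row begins, along the tool's axes as they then stand; what a row does not reach is not made up. A row lasts 1/12 s, in which the tool goes at most 41.7 mm and 7.16 degrees, less where a joint would pass 70% of its speed; a pose out of reach is approached as far as the arm can. A call is refused whole if a number of a shift passes 41.7 or a number of a turn 0.125, either way. A call with a gripper value outside its range is refused whole. The fingers move at their own pace and stop on an object; "squeeze" is the grip in N (left out, the last holds). Time passes only in rows, so rows that do not move let the fingers close. It gives the time, the measured TCP pose, the force and the opening at its end, in the units of the state.
- manip.state(): the state, without advancing time (a new reading comes with each control period).
- manip.get_image(name): name is "scene" or "top"; returns a dict with "image" (384x512x3 uint8, blue, green, red), "fx", "fy", "cx", "cy" (pixels), "k1" (the pictures are not rectified: a ray, as slopes to the right and down, at radius r is drawn at 1 + k1 r^2 times it, then the intrinsics apply), "T" (4x4, takes a point from camera to world coordinates). Camera axes: x right, y down, z forward; pixel columns grow to the right and rows downward; lengths in m; the calibration is good to about 2 mm. A picture is of the moment at which its call begins. There is no depth.
- manip.close_job(): hands the job in, once; it reports no verdict.
The state is a dict: "clock": time; "qpos": joint angles; "qvel": joint speeds; "effort": joint torques, N m; "tcp_pos": TCP position; "tool_rot": TCP orientation; "ft_force": force on the tool from outside, world axes, zero at the start; "wrist_torque": the same for the moment, N m; "gripper_width": finger opening in m.
Only numpy, scipy, OpenCV 4.12 (cv2) and the standard library are available. Lean on these libraries where they do the work, as an engineer would, in place of code of your own. Each camera call takes 0.05 s, during which the arm holds its last target.

## Working session

There is one attempt and no reset: what is moved stays moved. The work goes in short steps, Python scripts to look and compute and a tool call to move; the robot and the scene stay as the last step left them, time stands still between calls to the robot, and variables do not carry over. Pictures are saved under pics/ and viewed, and the job is handed in when it is done.

Besides the shell and the picture viewer there is one more tool, called after "Request:" as name([rows], argument=value, ...), one row to a line, values as JSON. move_arm: Moves the arm, as the interface text tells. Its arguments: {"type":"object","properties":{"gripper":{"type":"array"},"xyz":{"type":"array"},"twist":{"type":"array"},"squeeze":{"type":"number"}},"required":["gripper","xyz","twist"]}

```bash
ls; mkdir -p pics; python3 - <<'E'
from plant import manip
import cv2
print(manip.tip_reach, manip.state())
for n in("scene","top"):
    d=manip.get_image(n); cv2.imwrite(f"pics/{n}0.png",d["image"]); print(n,{k:v for k,v in d.items() if k!="image"})
E
```

```text
pics
0.011 {'clock': 0.0, 'qpos': array([ 1.14520256e+00,  2.59332811e-01,  1.53608003e+00, -2.13503876e-05,
        1.34800494e+00, -2.02794804e-01]), 'qvel': array([ 0.00081721, -0.00149386, -0.00119608, -0.00065079,  0.00182469,
        0.0014583 ]), 'effort': array([-3.99888404e-04, -4.37318194e+01, -2.84004557e+01,  7.18721864e-02,
        4.15190379e-02, -1.61045350e-04]), 'tcp_pos': array([0.12128572, 0.53591526, 0.22882441]), 'tool_rot': array([-3.13980073e+00, -3.47207365e-04,  2.91879811e+00]), 'ft_force': array([ 0.17104684, -0.89049376,  0.10110693]), 'wrist_torque': array([ 0.02806089,  0.00177319, -0.03767926]), 'gripper_width': 0.09276433745977514}
scene {'fx': 356.821117744888, 'fy': 356.821117744888, 'cx': 253.0625174160982, 'cy': 194.2916490607962, 'k1': -0.08869925425280818, 'T': array([[-0.83761233,  0.4459581 , -0.31547894,  0.91072735],
       [ 0.54626004,  0.68629223, -0.48021135,  0.46423498],
       [ 0.0023566 , -0.57456448, -0.81845592,  0.93766732],
       [ 0.        ,  0.        ,  0.        ,  1.        ]])}
top {'fx': 467.1891148813747, 'fy': 467.1891148813747, 'cx': 255.49964900400417, 'cy': 191.87886286298416, 'k1': -0.12084836144085456, 'T': array([[-0.0264548 , -0.98302496,  0.1815546 ,  0.27425112],
       [-0.99939409,  0.03011753,  0.01744665, -0.02606253],
       [-0.02261847, -0.18098305, -0.98322609,  1.7220457 ],
       [ 0.        ,  0.        ,  0.        ,  1.        ]])}
```

View pics/scene0.png

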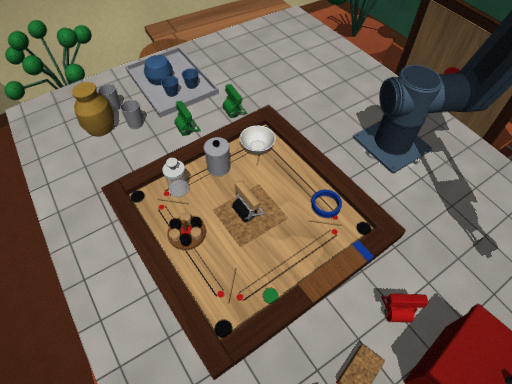

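View pics/top0.png

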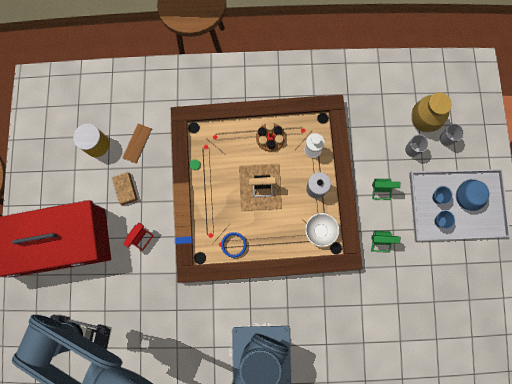

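The roller with the pale bar and black drum stands on the cork mat, at scene (245,208) and top (262,185). The look-alikes are red at scene (405,305) and green at scene (185,118) and (233,100); none of them is on the mat. The blue tape is at scene (362,250) and top (183,240). I'll enlarge the roller and the strip.

```bash
python3 - <<'E'
import cv2
s=cv2.imread("pics/scene0.png");t=cv2.imread("pics/top0.png")
def c(im,x0,x1,y0,y1,f,n):
    cv2.imwrite("pics/"+n,cv2.resize(im[y0:y1,x0:x1],None,fx=f,fy=f,interpolation=cv2.INTER_CUBIC))
c(s,205,295,175,250,8,"c1.png");c(t,230,295,155,220,9,"c2.png")
c(t,160,370,85,290,2.9,"c3.png");c(s,260,410,200,320,5,"c4.png");c(t,165,215,165,265,6,"c5.png")
E
```

```text
(no output)
```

View pics/c1.png

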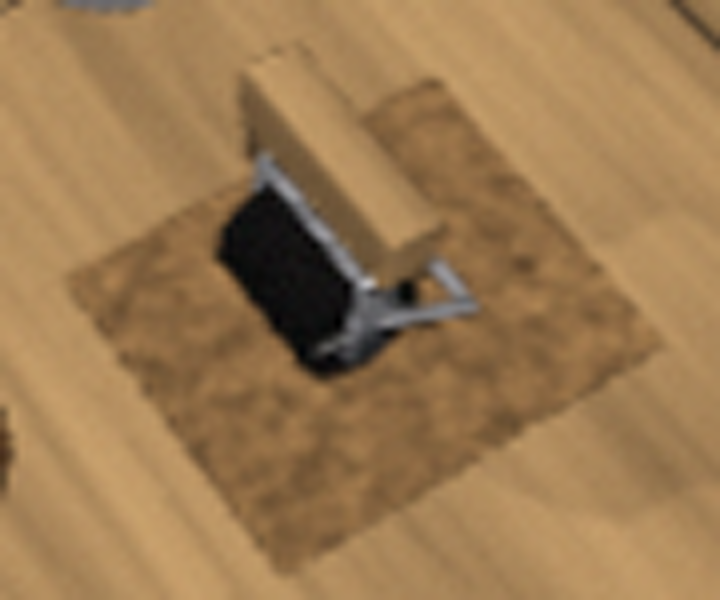

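View pics/c2.png

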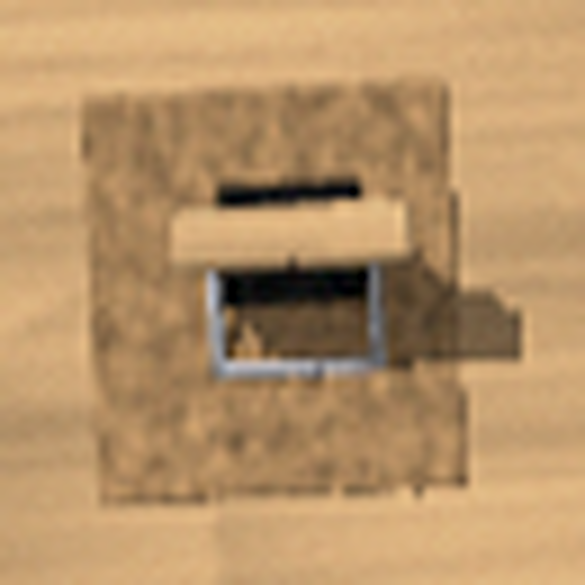

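View pics/c3.png

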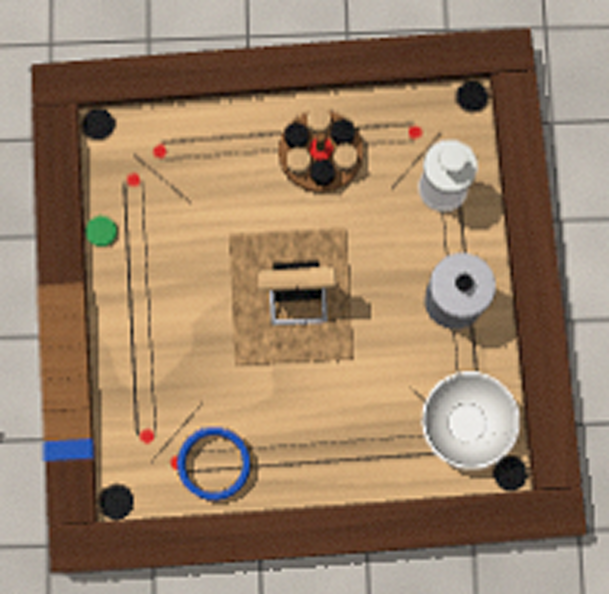

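View pics/c4.png

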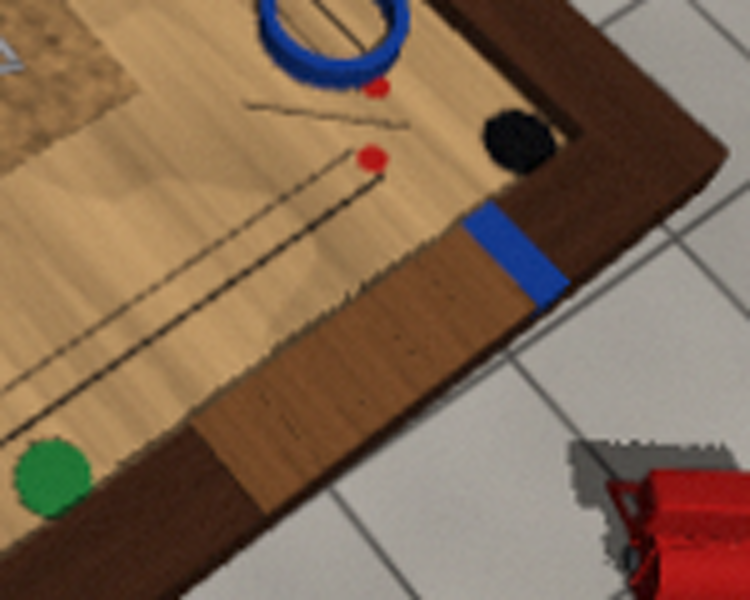

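View pics/c5.png

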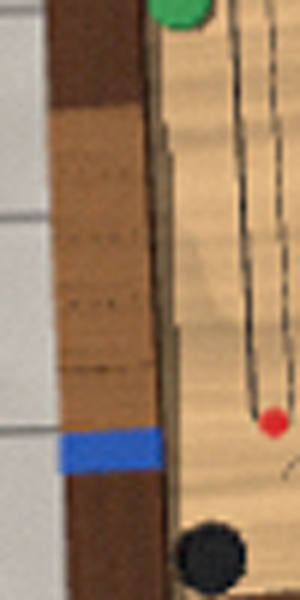

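The crop confirms the listed roller: pale bar, black drum, steel fork, and wire prop towards the robot (so roller +x points away from it). Pixels read so far:
- Board corners, c3 crop: (32,65), (530,30), (585,535) and (50,570).
- Strip far end, c5 crop: (50,107)–(143,103).
- Tape near edge, c5 crop: (62,472)–(163,467).

Next I'll turn these into poses.

```bash
cat > h.py <<'E'
import numpy as np, cv2, json
from scipy.optimize import least_squares
C={"scene":dict(f=356.821117744888,cx=253.0625174160982,cy=194.2916490607962,k1=-0.08869925425280818,T=np.array([[-0.83761233,0.4459581,-0.31547894,0.91072735],[0.54626004,0.68629223,-0.48021135,0.46423498],[0.0023566,-0.57456448,-0.81845592,0.93766732],[0,0,0,1]])),
"top":dict(f=467.1891148813747,cx=255.49964900400417,cy=191.87886286298416,k1=-0.12084836144085456,T=np.array([[-0.0264548,-0.98302496,0.1815546,0.27425112],[-0.99939409,0.03011753,0.01744665,-0.02606253],[-0.02261847,-0.18098305,-0.98322609,1.7220457],[0,0,0,1]]))}
def proj(n,P):
    c=C[n];P=np.atleast_2d(P);q=(P-c["T"][:3,3])@c["T"][:3,:3]
    s=q[:,:2]/q[:,2:];r2=(s**2).sum(1,keepdims=True)
    return s*(1+c["k1"]*r2)*c["f"]+[c["cx"],c["cy"]]
def atz(n,uv,z):
    c=C[n];uv=np.atleast_2d(np.float64(uv));d=(uv-[c["cx"],c["cy"]])/c["f"];s=d.copy()
    for _ in range(30): s=d/(1+c["k1"]*(s**2).sum(1,keepdims=True))
    r=np.c_[s,np.ones(len(s))]@c["T"][:3,:3].T;o=c["T"][:3,3]
    return o+r*((z-o[2])/r[:,2])[:,None]
def crop(uv,x0,y0,f): return (np.float64(uv)+.5)/f-.5+[x0,y0]
def Rz(a): return np.array([[np.cos(a),-np.sin(a),0],[np.sin(a),np.cos(a),0],[0,0,1]])
E
python3 - <<'E'
from h import *
np.set_printoptions(precision=4,suppress=True)
tc=crop([(32,65),(530,30),(585,535),(50,570)],160,85,2.9)
sc=np.array([(218,373),(103,187),(270,106),(405,230)])
L=np.array([(.33,.33,.052),(.33,-.33,.052),(-.33,-.33,.052),(-.33,.33,.052)])
def f(p,w=("top","scene")):
    P=L@Rz(p[2]).T+[p[0],p[1],0]; return np.concatenate([(proj(n,P)-(tc if n=="top" else sc)).ravel() for n in w])
for w in(("top",),("scene",),("top","scene")):
    r=least_squares(f,[.4,0,0],args=(w,));print(w,r.x,r.fun)
bp=r.x
e=crop([(50,107),(143,103),(62,472),(163,467),(60,434),(160,427)],165,165,6)
e2=crop([(191,423),(268,513),(491,201),(569,282),(463,222),(540,310)],260,200,5)
loc=lambda P:(P-[bp[0],bp[1],0])@Rz(bp[2])
for n,q in(("top",e),("scene",e2)):
    for z in(.052,.056):print(n,z,loc(atz(n,q,z)).tolist() if 0 else "\n",loc(atz(n,q,z)))
m=crop([(83,98),(448,82),(465,488),(102,503)],230,155,9)
m2=crop([(436,78),(662,348),(288,574),(68,278)],205,175,8)
print("mat",loc(atz("top",m,.033)),loc(atz("scene",m2,.033)))
# bar top corners
b=crop([(172,210),(407,200),(410,252),(172,268)],230,155,9)
print("bar",atz("top",b,.033+.025+.076),)
b2=crop([(296,45),(440,222),(393,248),(245,78)],205,175,8)
print("bar",atz("scene",b2,.033+.025+.076),)
E
```

```text
('top',) [ 0.6078 -0.023   0.0398] [-0.5158 -0.8428  0.6918 -0.9792  0.4732  0.452  -0.6624  1.0524]
('scene',) [ 0.6022 -0.0249  0.0493] [-1.978   2.5068 -0.6478 -0.7683 -0.1238 -3.3231  3.2704 -2.4755]
('top', 'scene') [ 0.6042 -0.024   0.0457] [-0.7662  0.5437  0.449  -0.5553  1.2879  0.8578  0.1764  2.5726 -3.2717
  3.2631 -0.9458 -0.708   0.0298 -2.9324  3.085  -1.3875]
top 0.052 
 [[ 0.0382  0.3289  0.052 ]
 [ 0.0362  0.2714  0.052 ]
 [-0.1855  0.331   0.052 ]
 [-0.1868  0.2699  0.052 ]
 [-0.1627  0.3312  0.052 ]
 [-0.1627  0.2705  0.052 ]]
top 0.056 
 [[ 0.0373  0.3281  0.056 ]
 [ 0.0353  0.2708  0.056 ]
 [-0.1859  0.3302  0.056 ]
 [-0.1871  0.2693  0.056 ]
 [-0.1631  0.3304  0.056 ]
 [-0.1631  0.2699  0.056 ]]
scene 0.052 
 [[ 0.0358  0.269   0.052 ]
 [ 0.0347  0.3289  0.052 ]
 [-0.1842  0.2684  0.052 ]
 [-0.1836  0.3298  0.052 ]
 [-0.162   0.2685  0.052 ]
 [-0.1584  0.332   0.052 ]]
scene 0.056 
 [[ 0.0371  0.2699  0.056 ]
 [ 0.036   0.3296  0.056 ]
 [-0.1819  0.2693  0.056 ]
 [-0.1812  0.3304  0.056 ]
 [-0.1598  0.2694  0.056 ]
 [-0.1562  0.3326  0.056 ]]
mat [[ 0.0877  0.0835  0.033 ]
 [ 0.0828 -0.0674  0.033 ]
 [-0.0865 -0.0605  0.033 ]
 [-0.0815  0.0869  0.033 ]] [[-0.082  -0.0609  0.033 ]
 [-0.0763  0.0884  0.033 ]
 [ 0.089   0.0841  0.033 ]
 [ 0.0861 -0.066   0.033 ]]
bar [[ 0.6177  0.0246  0.134 ]
 [ 0.6188 -0.0663  0.134 ]
 [ 0.5983 -0.0667  0.134 ]
 [ 0.5948  0.0251  0.134 ]]
bar [[ 0.6016 -0.0659  0.134 ]
 [ 0.6007  0.0245  0.134 ]
 [ 0.6198  0.0247  0.134 ]
 [ 0.6243 -0.0633  0.134 ]]
```

```bash
cat > plan.py <<'E'
# usage: plan.py x y z yaw [maxstep mm]  -> prints state and rows towards target
import sys; from h import *; from plant import manip
from scipy.spatial.transform import Rotation as R
s=manip.state(); x,y,z,yaw=map(float,sys.argv[1:5]); mx=float(sys.argv[5]) if len(sys.argv)>5 else 40
p=s["tcp_pos"].copy(); r=R.from_euler("xyz",s["tool_rot"]); cy=s["tool_rot"][2]
print("t %.2f"%s["clock"],"p",p.round(4),"rot",s["tool_rot"].round(4),"F",s["ft_force"].round(2),"w %.4f"%s["gripper_width"])
n=0;t=np.array([x,y,z])
rows=[];tw=[]
while n<5:
    d=(t-p)*1e3; k=np.linalg.norm(d); dy=(yaw-cy+np.pi)%(2*np.pi)-np.pi
    if k<.2 and abs(dy)<.002: break
    st=d*min(1,mx/max(k,1e-6)); a=np.clip(dy,-.12,.12)
    rows.append(R.as_matrix(r).T@st); tw.append(-a); p=p+st/1e3; cy+=a; r=R.from_euler("z",a)*r; n+=1
print("xyz",[[round(float(v),1) for v in q] for q in rows],"tw",[round(float(v),3) for v in tw])
E
python3 plan.py .616 -.02 .24 1.60; python3 - <<'E'
from h import *
bp=[.6042,-.024,.0457]
for sx in(-85,-55,-15,25,65,105):print(sx,(Rz(bp[2])@[-.069+sx/1e3,.2998,0]+[bp[0],bp[1],0]).round(4))
E
```

```text
t 0.10 p [0.1213 0.536  0.2289] rot [-3.1400e+00 -3.0000e-04  2.9188e+00] F [-0.01 -0.26  0.05] w 0.0931
xyz [[-32.5, -23.3, -0.6], [-35.1, -19.2, -0.6], [-37.1, -14.9, -0.6], [-38.6, -10.3, -0.6], [-39.6, -5.6, -0.6]] tw [0.12, 0.12, 0.12, 0.12, 0.12]
-85 [0.4367 0.2685 0.    ]
-55 [0.4666 0.2698 0.    ]
-15 [0.5066 0.2716 0.    ]
25 [0.5465 0.2735 0.    ]
65 [0.5865 0.2753 0.    ]
105 [0.6265 0.2771 0.    ]
```

Request:
move_arm([
  [-32.5,-23.3,-0.6],
  [-35,-19,-0.6],
  [-37,-15,-0.6],
  [-38.5,-10,-0.6],
  [-39.5,-5.5,-0.6],
], gripper=[1,1,1,1,1], twist=[0.12,0.12,0.12,0.12,0.12])

```text
clock: 0.52
tcp_pos: [0.2512, 0.386, 0.2287]
tool_rot: [-3.136, -0.002, 2.31]
ft_force: [0.8, 0.2, 0.6]
gripper_width: 0.0929
```

```bash
python3 plan.py .616 -.02 .24 1.60
```

```text
t 0.52 p [0.2512 0.386  0.2287] rot [-3.1359e+00 -1.6000e-03  2.3096e+00] F [0.85 0.23 0.6 ] w 0.0929
xyz [[-40.0, -0.3, -0.9], [-39.7, 4.5, -0.9], [-38.9, 9.2, -0.9], [-37.5, 13.8, -1.0], [-35.6, 18.2, -1.0]] tw [0.12, 0.12, 0.12, 0.12, 0.12]
```

Request:
move_arm([
  [-40,0,-1],
  [-39.5,4.5,-1],
  [-39,9,-1],
  [-37.5,14,-1],
  [-35.5,18,-1],
], gripper=[1,1,1,1,1], twist=[0.12,0.12,0.12,0.12,0.12])

```text
clock: 0.93
tcp_pos: [0.3858, 0.2275, 0.2324]
tool_rot: [-3.134, 0.002, 1.683]
ft_force: [0.7, -0.4, -0.5]
gripper_width: 0.0929
```

```bash
python3 plan.py .616 -.02 .24 1.60
```

```text
t 0.93 p [0.3858 0.2275 0.2324] rot [-3.1343e+00  2.4000e-03  1.6835e+00] F [ 0.7  -0.39 -0.49] w 0.0929
xyz [[-32.2, 23.8, -1.0], [-30.1, 26.4, -1.0], [-30.1, 26.4, -1.0], [-30.1, 26.4, -1.0], [-30.1, 26.4, -1.0]] tw [0.083, -0.0, -0.0, -0.0, -0.0]
```

Request:
move_arm([
  [-32,24,-1],
  [-30,26.5,-1],
  [-30,26.5,-1],
  [-30,26.5,-1],
  [-30,26.5,-1],
], gripper=[1,1,1,1,1], twist=[0.08,0,0,0,0])

```text
clock: 1.35
tcp_pos: [0.5246, 0.072, 0.236]
tool_rot: [-3.132, 0.002, 1.59]
ft_force: [0.8, 0.9, 0.0]
gripper_width: 0.0931
```

```bash
python3 plan.py .616 -.02 .24 1.60 30
```

```text
t 1.35 p [0.5246 0.072  0.236 ] rot [-3.1324e+00  2.4000e-03  1.5898e+00] F [0.78 0.88 0.  ] w 0.0931
xyz [[-21.7, 20.7, -1.1], [-21.9, 20.5, -1.1], [-21.9, 20.5, -1.1], [-21.9, 20.5, -1.1], [-7.1, 6.7, -0.3]] tw [-0.01, -0.0, -0.0, -0.0, -0.0]
```

Request:
move_arm([
  [-22,20.5,-1],
  [-22,20.5,-1],
  [-22,20.5,-1],
  [-20,18.5,-1],
  [-6,6,0],
], gripper=[1,1,1,1,1], twist=[-0.01,0,0,0,0])

```text
clock: 1.77
tcp_pos: [0.6187, -0.0297, 0.2361]
tool_rot: [-3.129, 0.003, 1.593]
ft_force: [-0.1, -0.5, 0.5]
gripper_width: 0.0931
```

```bash
python3 plan.py .616 -.02 .24 1.60 30; python3 - <<'E'
from plant import manip
import cv2
d=manip.get_image("scene");cv2.imwrite("pics/s1.png",cv2.resize(d["image"][120:270,170:330],None,fx=5,fy=4,interpolation=cv2.INTER_CUBIC))
E
```

```text
t 1.77 p [ 0.6187 -0.0297  0.2361] rot [-3.1291  0.0032  1.5929] F [-0.1  -0.46  0.54] w 0.0931
xyz [[9.7, -2.6, -3.9]] tw [-0.007]
```

View pics/s1.png

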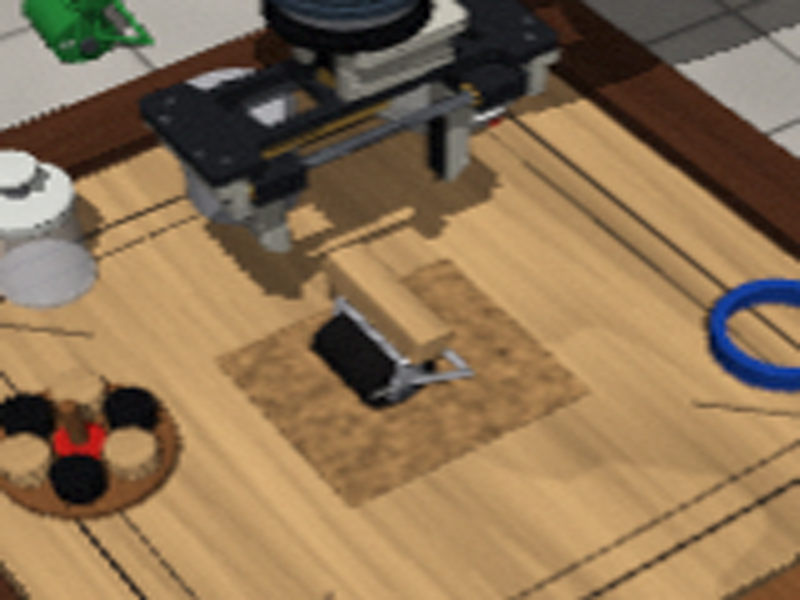

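The open gripper is above the roller, with its jaws fore and aft of the bar (bar at about (390,300) in the crop). Nothing is in the way, so I'll descend.

```bash
python3 plan.py .614 -.0205 .113 1.605 30
```

```text
t 1.82 p [ 0.6186 -0.0296  0.2357] rot [-3.1284e+00  3.0000e-03  1.5924e+00] F [0.84 0.14 0.85] w 0.0929
xyz [[2.3, -0.7, 29.9], [2.4, -0.7, 29.9], [2.4, -0.7, 29.9], [2.4, -0.7, 29.9], [0.2, -0.1, 3.1]] tw [-0.013, -0.0, -0.0, -0.0, -0.0]
```

Request:
move_arm([
  [6,-2,10],
  [4,-1,25],
  [0,0,25],
  [0,0,20],
  [0,0,0],
], gripper=[1,1,1,1,1], twist=[-0.013,0,0,0,0])

```text
clock: 2.23
tcp_pos: [0.6091, -0.0129, 0.1509]
tool_rot: [-3.126, -0.001, 1.611]
ft_force: [-1.0, -0.0, -0.5]
gripper_width: 0.093
```

```bash
python3 plan.py .614 -.0205 .113 1.605 30
```

```text
t 2.23 p [ 0.6091 -0.0129  0.1509] rot [-3.1257e+00 -6.0000e-04  1.6105e+00] F [-1.02 -0.05 -0.54] w 0.0930
xyz [[-6.0, 4.0, 29.1], [-1.8, 1.2, 8.7]] tw [0.006, -0.0]
```

Request:
move_arm([
  [-7,4.5,10],
  [0,0,14],
  [0,0,10],
  [0,0,0],
], gripper=[1,1,1,1], twist=[0.006,0,0,0])

```text
clock: 2.57
tcp_pos: [0.6114, -0.0153, 0.1163]
tool_rot: [-3.126, -0.001, 1.61]
ft_force: [-1.3, -0.5, 0.4]
gripper_width: 0.0929
```

```bash
python3 plan.py .614 -.0205 .113 1.605 30
```

```text
t 2.57 p [ 0.6114 -0.0153  0.1163] rot [-3.1256e+00 -1.4000e-03  1.6100e+00] F [-1.3  -0.5   0.41] w 0.0929
xyz [[-5.3, 2.5, 3.2]] tw [0.005]
```

Request:
move_arm([
  [-6.5,3,3.5],
  [0,0,0],
  [0,0,0],
], gripper=[1,1,1], twist=[0.005,0,0])

```text
clock: 2.82
tcp_pos: [0.6157, -0.022, 0.1141]
tool_rot: [-3.128, -0.001, 1.605]
ft_force: [0.7, 0.8, 0.4]
gripper_width: 0.0929
```

```bash
python3 plan.py .614 -.0205 .113 1.605 30; python3 - <<'E'
from plant import manip
import cv2
d=manip.get_image("scene");cv2.imwrite("pics/s2.png",cv2.resize(d["image"][140:260,180:320],None,fx=5,fy=5,interpolation=cv2.INTER_CUBIC))
E
```

```text
t 2.82 p [ 0.6157 -0.022   0.1141] rot [-3.1279e+00 -7.0000e-04  1.6054e+00] F [0.71 0.84 0.37] w 0.0929
xyz [[1.6, -1.7, 1.1]] tw [0.0]
```

View pics/s2.png

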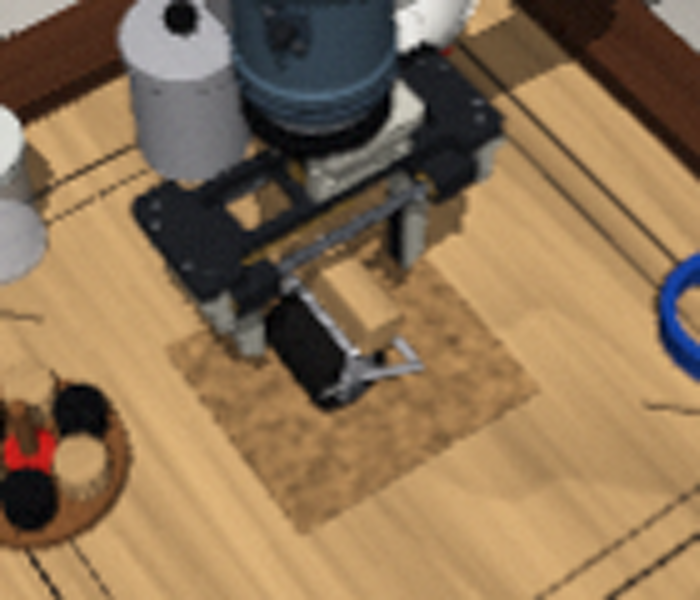

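The jaws straddle the bar, so I'll close at 50 N.

Request:
move_arm([
  [0.8,-1,0],
  [0,0,0],
  [0,0,0],
  [0,0,0],
  [0,0,0],
], gripper=[-1,-1,-1,-1,-1], twist=[0,0,0,0,0], squeeze=50)

```text
clock: 3.28
tcp_pos: [0.616, -0.022, 0.1164]
tool_rot: [-3.132, 0.0, 1.605]
ft_force: [-0.3, 0.6, -0.6]
gripper_width: 0.0642
```

Request:
move_arm([
  [0,0,0],
  [0,0,0],
  [0,0,0],
  [0,0,0],
  [0,0,0],
], gripper=[-1,-1,-1,-1,-1], twist=[0,0,0,0,0])

```text
clock: 3.7
tcp_pos: [0.6158, -0.0219, 0.1165]
tool_rot: [-3.132, 0.0, 1.605]
ft_force: [0.2, 0.3, 0.1]
gripper_width: 0.0312
```

Request:
move_arm([
  [0,0,3],
  [0,0,0],
  [0,0,0],
  [0,0,0],
  [0,0,0],
], gripper=[-1,-1,-1,-1,-1], twist=[0,0,0,0,0])

```text
clock: 4.12
tcp_pos: [0.6176, -0.0219, 0.115]
tool_rot: [-3.136, 0.001, 1.605]
ft_force: [-0.3, 0.8, 1.2]
gripper_width: 0.024
```

Request:
move_arm([
  [0,0,0],
  [0,0,0],
  [0,0,0],
  [0,0,0],
  [0,0,0],
], gripper=[-1,-1,-1,-1,-1], twist=[0,0,0,0,0])

```text
clock: 4.53
tcp_pos: [0.6176, -0.0219, 0.115]
tool_rot: [-3.136, 0.001, 1.605]
ft_force: [-0.0, -0.0, 0.6]
gripper_width: 0.0238
```

```bash
python3 plan.py .614 -.0205 .113 1.605 30; python3 - <<'E'
from plant import manip
import cv2
d=manip.get_image("scene");cv2.imwrite("pics/s3.png",cv2.resize(d["image"][140:260,180:320],None,fx=5,fy=5,interpolation=cv2.INTER_CUBIC))
E
```

```text
t 4.53 p [ 0.6176 -0.0219  0.115 ] rot [-3.1362e+00  1.0000e-03  1.6048e+00] F [-0.03 -0.    0.61] w 0.0238
xyz [[1.5, -3.5, 2.0]] tw [-0.0]
```

View pics/s3.png

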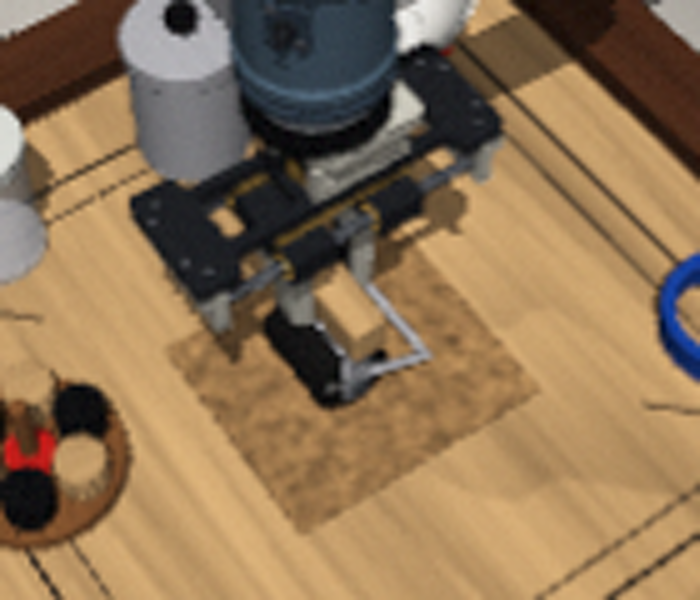

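Gripped: the opening is 23.8 mm, the bar is upright and the prop is off the mat. Next I'll lift it.

Request:
move_arm([
  [0,0,-8],
  [0,0,-16],
  [0,0,-24],
  [0,0,-24],
  [0,0,-10],
], gripper=[-1,-1,-1,-1,-1], twist=[0,0,0,0,0])

```text
clock: 5.0
tcp_pos: [0.6126, -0.0208, 0.1929]
tool_rot: [-3.118, -0.003, 1.605]
ft_force: [0.6, 0.2, -3.6]
gripper_width: 0.024
```

```bash
python3 plan.py .437 .267 .195 1.6165 25
```

```text
t 5.00 p [ 0.6126 -0.0208  0.1929] rot [-3.118  -0.0035  1.6046] F [ 0.6   0.22 -3.62] w 0.0240
xyz [[21.8, -12.3, 0.2], [21.9, -12.0, 0.2], [21.9, -12.0, 0.2], [21.9, -12.0, 0.2], [21.9, -12.0, 0.2]] tw [-0.012, -0.0, -0.0, -0.0, -0.0]
```

Request:
move_arm([
  [22,-12,0],
  [22,-12,0],
  [22,-12,0],
  [22,-12,0],
  [22,-12,0],
], gripper=[-1,-1,-1,-1,-1], twist=[-0.012,0,0,0,0])

```text
clock: 5.42
tcp_pos: [0.5489, 0.0841, 0.1952]
tool_rot: [-3.122, -0.0, 1.609]
ft_force: [1.0, -0.0, -4.3]
gripper_width: 0.0241
```

Request:
move_arm([
  [22,-12,0],
  [22,-12,0],
  [22,-12,0],
  [22,-12,0],
  [15,-9,0],
], gripper=[-1,-1,-1,-1,-1], twist=[0,0,0,0,0])

```text
clock: 5.83
tcp_pos: [0.4808, 0.1899, 0.1934]
tool_rot: [-3.114, -0.001, 1.609]
ft_force: [0.7, 0.0, -4.5]
gripper_width: 0.0241
```

```bash
python3 plan.py .437 .267 .195 1.6165 25
```

```text
t 5.83 p [0.4808 0.1899 0.1934] rot [-3.1142e+00 -9.0000e-04  1.6086e+00] F [ 0.66  0.03 -4.52] w 0.0241
xyz [[22.2, -11.5, -0.1], [22.3, -11.4, -0.1], [22.3, -11.4, -0.1], [12.2, -6.2, -0.1]] tw [-0.008, -0.0, -0.0, -0.0]
```

Request:
move_arm([
  [22,-11.5,0],
  [22,-11.5,0],
  [18,-9,0],
  [8,-4,0],
  [0,0,0],
], gripper=[-1,-1,-1,-1,-1], twist=[-0.008,0,0,0,0])

```text
clock: 6.25
tcp_pos: [0.4345, 0.2633, 0.1919]
tool_rot: [-3.107, -0.001, 1.621]
ft_force: [0.1, 0.7, -5.2]
gripper_width: 0.0238
```

```bash
python3 plan.py .437 .267 .195 1.6165 25;  python3 - <<'E'
from plant import manip
import cv2
for n,(a,b,c,d_),f in(("scene",(190,310,280,420),5.5),("top",(150,270,150,240),6)):
    d=manip.get_image(n);cv2.imwrite(f"pics/{n}4.png",d["image"]);cv2.imwrite(f"pics/{n}4c.png",cv2.resize(d["image"][a:b,c:d_],None,fx=f,fy=f if n=="scene" else 5,interpolation=cv2.INTER_CUBIC))
E
```

```text
t 6.25 p [0.4345 0.2633 0.1919] rot [-3.1073e+00 -6.0000e-04  1.6208e+00] F [ 0.06  0.65 -5.23] w 0.0238
xyz [[3.6, 2.6, -3.2]] tw [0.004]
```

View pics/scene4c.png

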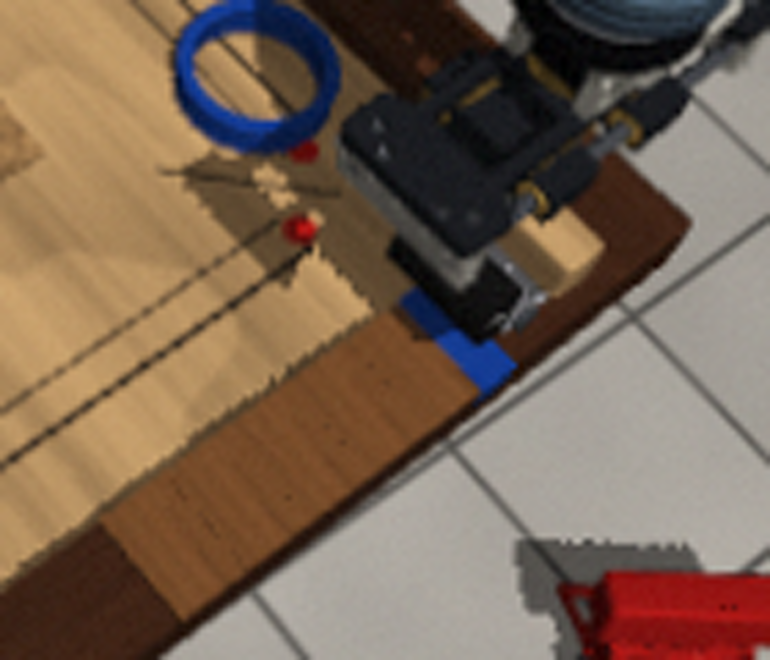

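View pics/top4c.png

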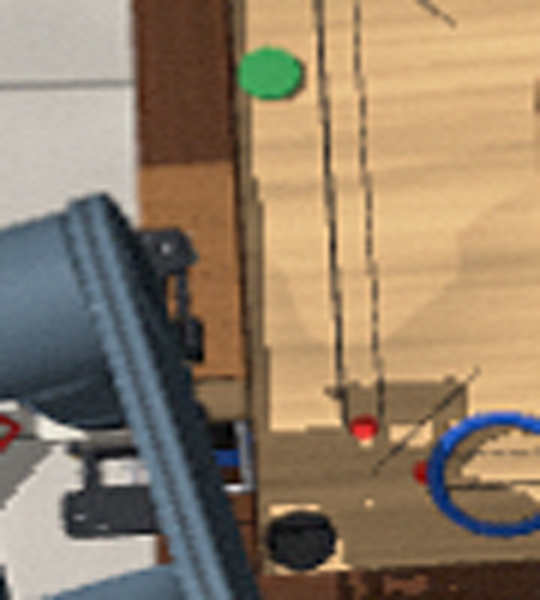

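```bash
cat > ov.py <<'E'
import sys;from h import *; from scipy.spatial.transform import Rotation as R
# ov.py img out delta  px py pz rx ry rz x0 y0 w h f
img,out=sys.argv[1:3];v=list(map(float,sys.argv[3:]))
dl=v[0];p=np.array(v[1:4]);Rm=R.from_euler("xyz",v[4:7]).as_matrix();x0,y0,w,h,f=v[7:12]
fw=Rm[:,1];up=-Rm[:,2];
if fw[0]<0: fw=-fw
lat=np.cross(up,fw);ax=p+Rm[:,2]*.057+lat*dl
im=cv2.imread(img)[int(y0):int(y0+h),int(x0):int(x0+w)];im=cv2.resize(im,None,fx=f,fy=f,interpolation=cv2.INTER_CUBIC)
def draw(P,c):
    q=(proj("scene",P)-[x0,y0]+.5)*f-.5; cv2.polylines(im,[np.int32(q)],True,c,1)
t=np.linspace(0,2*np.pi,40)
for s in(-.029,.029): draw(ax+lat*s+.025*(np.outer(np.cos(t),fw)+np.outer(np.sin(t),up)),(0,255,0))
g=ax+up*.062
draw([g+lat*a*.047+fw*b*.012+up*.015 for a,b in((1,1),(1,-1),(-1,-1),(-1,1))],(0,255,255))
draw([g+lat*.047+fw*b*.012+up*c*.015 for b,c in((1,1),(1,-1),(-1,-1),(-1,1))],(0,255,255))
cv2.imwrite(out,im);print("axle",ax)
E
python3 ov.py pics/scene4.png pics/o4.png .0014 .4345 .2633 .1919 -3.1073 -.0006 1.6208 330 190 80 75 8
```

```text
axle [0.43247646 0.26463471 0.13493436]
```

View pics/o4.png

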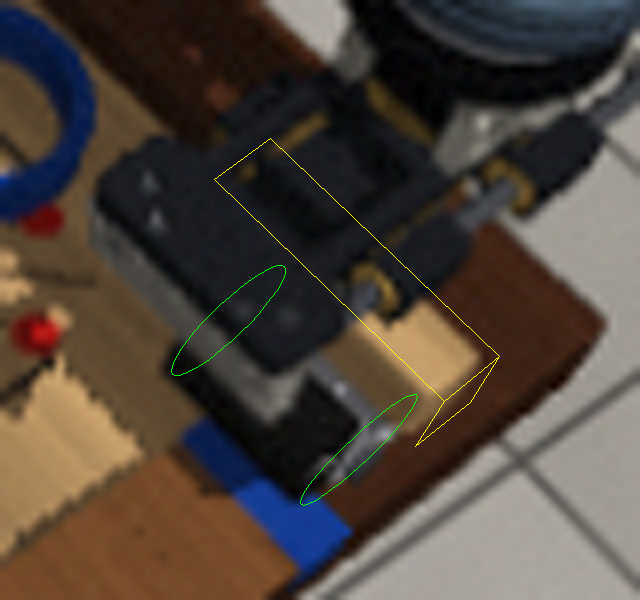

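The overlay puts the roller about 2 mm off laterally, which is within calibration error. I'll lower it close to the tape and compare drum ends with strip edges directly.

```bash
python3 plan.py .439 .2680 .142 1.6165 20
```

```text
t 6.35 p [0.4357 0.2618 0.192 ] rot [-3.1081e+00  3.0000e-04  1.6196e+00] F [-0.25  0.57 -4.06] w 0.0240
xyz [[2.4, 2.1, 19.7], [2.4, 2.1, 19.7], [1.3, 1.1, 10.4]] tw [0.003, -0.0, -0.0]
```

Request:
move_arm([
  [2.4,2,14],
  [2.4,2,18],
  [1.3,1,12],
  [0,0,0],
  [0,0,0],
], gripper=[-1,-1,-1,-1,-1], twist=[0.003,0,0,0,0])

```text
clock: 6.77
tcp_pos: [0.4442, 0.2629, 0.1471]
tool_rot: [-3.112, 0.003, 1.611]
ft_force: [-0.9, 0.7, -4.4]
gripper_width: 0.0238
```

```bash
python3 plan.py .439 .2680 .142 1.6165 20
```

```text
t 6.77 p [0.4442 0.2629 0.1471] rot [-3.1124e+00  2.9000e-03  1.6114e+00] F [-0.9   0.74 -4.38] w 0.0238
xyz [[5.3, -4.9, 5.2]] tw [-0.005]
```

Request:
move_arm([
  [6,-5,5],
  [0,0,0],
  [0,0,0],
  [0,0,0],
  [0,0,0],
], gripper=[-1,-1,-1,-1,-1], twist=[-0.005,0,0,0,0])

```text
clock: 7.18
tcp_pos: [0.4407, 0.2676, 0.144]
tool_rot: [-3.116, 0.003, 1.614]
ft_force: [-0.2, -0.3, -4.1]
gripper_width: 0.0238
```

```bash
python3 plan.py .439 .2680 .142 1.6165 20;  python3 - <<'E'
from plant import manip
import cv2
d=manip.get_image("scene");cv2.imwrite("pics/scene5.png",d["image"]);cv2.imwrite("pics/scene5c.png",cv2.resize(d["image"][205:275,330:410],None,fx=9,fy=8.5,interpolation=cv2.INTER_CUBIC))
E
```

```text
t 7.18 p [0.4407 0.2676 0.144 ] rot [-3.1155e+00  2.5000e-03  1.6141e+00] F [-0.2  -0.35 -4.14] w 0.0238
xyz [[0.5, -1.7, 2.1]] tw [-0.002]
```

View pics/scene5c.png

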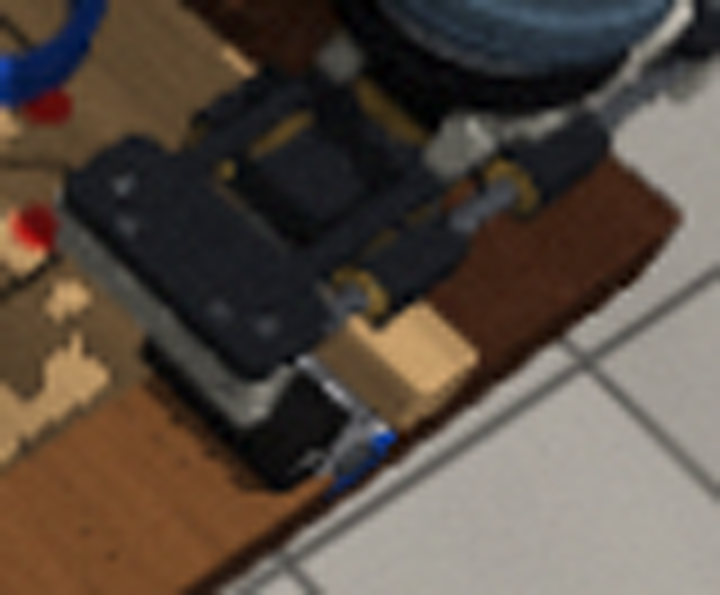

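```bash
sed -i '/cv2.imwrite(out/i bp=[.6042,-.024,.0457]\nfor yy in(.269,.329): draw([Rz(bp[2])@[xx,yy,.052]+[bp[0],bp[1],0] for xx in(-.3,.1)],(255,255,0))' ov.py
for d in -.001 .0; do python3 ov.py pics/scene5.png pics/o5_$d.png $d .4407 .2676 .1440 -3.1155 .0025 1.6141 335 210 65 60 10;done
python3 - <<'E'
import cv2,numpy as np
a=cv2.imread("pics/o5_-.001.png");cv2.imwrite("pics/o5.png",a)
E
```

```text
axle [0.43926374 0.26639425 0.08702208]
axle [0.43922045 0.2673933  0.08701958]
```

View pics/o5.png

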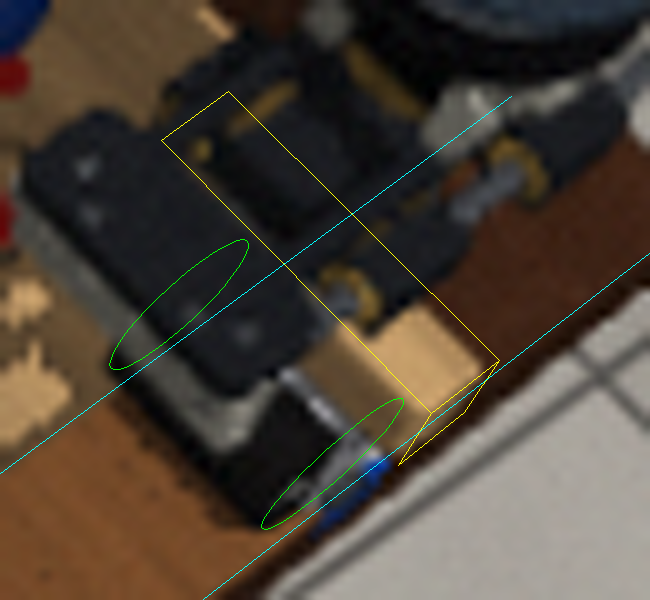

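```bash
python3 - <<'E'
import cv2,numpy as np
a=cv2.imread("pics/s3.png");b=cv2.resize(a,(140,120),interpolation=cv2.INTER_AREA)
im=np.zeros((384,512,3),np.uint8);im[140:260,180:320]=b;cv2.imwrite("pics/s3full.png",im)
E
python3 ov.py pics/s3full.png pics/o3.png 0 .6176 -.0219 .1150 -3.1362 .001 1.6048 215 175 65 60 10
```

```text
axle [ 0.61729474 -0.02196742  0.05800086]
```

View pics/o3.png

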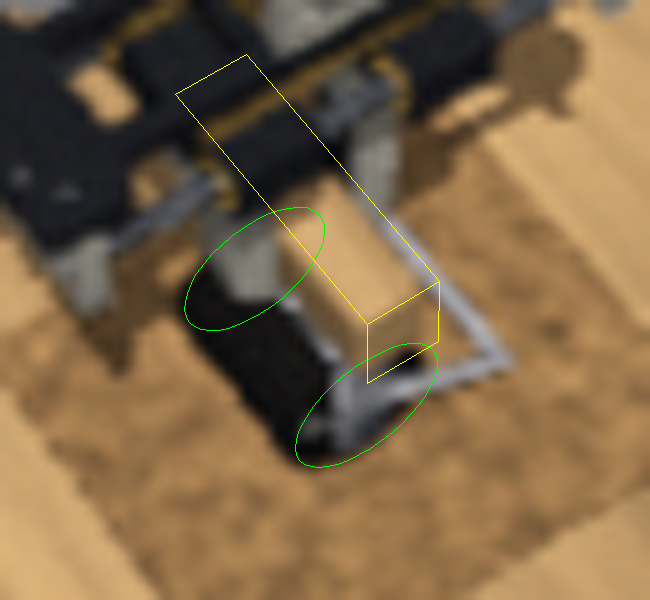

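```bash
python3 plan.py .440 .2690 .1368 1.6165 20
```

```text
t 7.23 p [0.4408 0.2677 0.1441] rot [-3.1157e+00  2.4000e-03  1.6141e+00] F [ 0.04  0.47 -3.61] w 0.0237
xyz [[1.4, -0.5, 7.3]] tw [-0.002]
```

Request:
move_arm([
  [2,-0.5,7.5],
  [0,0,0],
  [0,0,0],
  [0,0,0],
  [0,0,0],
], gripper=[-1,-1,-1,-1,-1], twist=[-0.002,0,0,0,0])

```text
clock: 7.65
tcp_pos: [0.4401, 0.2701, 0.1364]
tool_rot: [-3.117, 0.002, 1.617]
ft_force: [-0.8, 0.8, -4.6]
gripper_width: 0.0234
```

```bash
python3 plan.py .440 .2690 .1368 1.6165 20
```

```text
t 7.65 p [0.4401 0.2701 0.1364] rot [-3.1169e+00  2.1000e-03  1.6169e+00] F [-0.83  0.82 -4.58] w 0.0234
xyz [[-1.1, -0.2, -0.4]] tw [0.0]
```

```bash
python3 - <<'E'
from plant import manip
import cv2
for n,(a,b,c,d_),f in(("scene",(210,270,335,400),10),("top",(200,260,155,225),10)):
    d=manip.get_image(n);cv2.imwrite(f"pics/{n}6.png",d["image"]);cv2.imwrite(f"pics/{n}6c.png",cv2.resize(d["image"][a:b,c:d_],None,fx=f,fy=f,interpolation=cv2.INTER_CUBIC))
E
python3 ov.py pics/scene6.png pics/o6.png -.0015 .4401 .2701 .1364 -3.1169 .0021 1.6169 335 210 65 60 10
```

```text
axle [0.4387688  0.2684172  0.07942065]
```

View pics/scene6c.png

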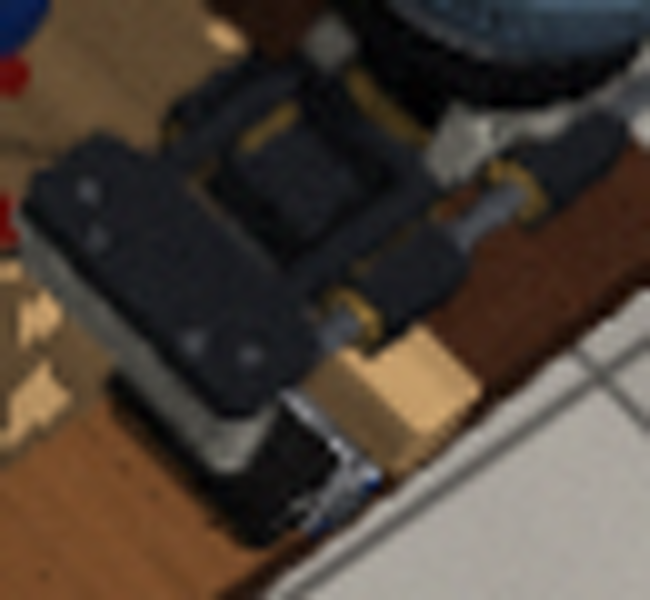

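View pics/o6.png

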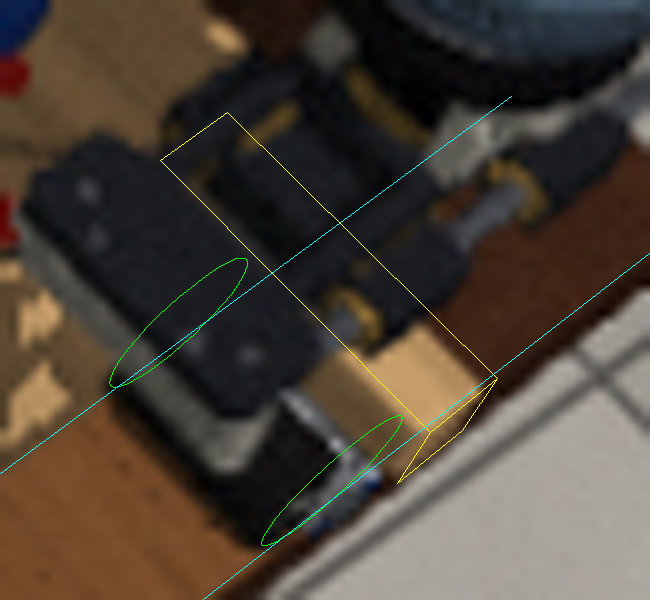

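View pics/top6c.png

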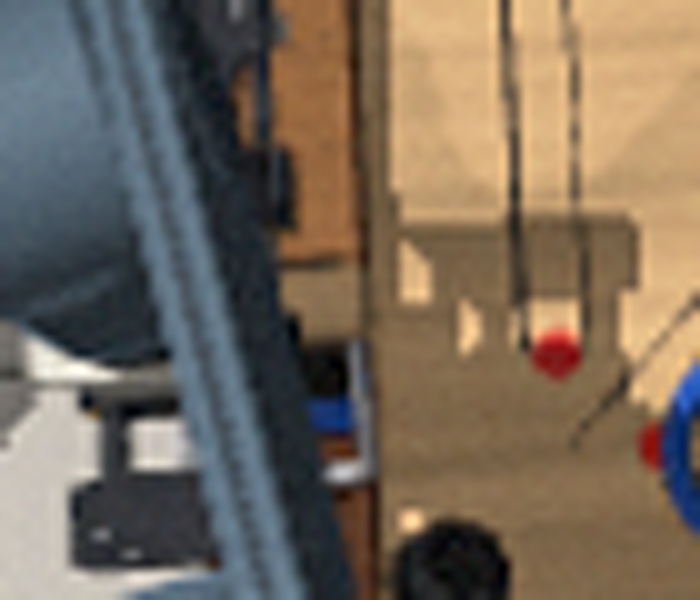

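Scene and top views both show the drum centred across the strip to about 1 mm. Outer drum corner is at scene6c (258,545), inner end at top6c (350,370). Now I'll touch down gently.

Request:
move_arm([
  [0,0,2],
  [0,0,1],
  [0,0,1],
], gripper=[-1,-1,-1], twist=[0,0,0])

```text
clock: 8.0
tcp_pos: [0.4414, 0.2703, 0.1339]
tool_rot: [-3.12, 0.001, 1.617]
ft_force: [-0.3, -1.9, 7.8]
gripper_width: 0.0238
```

```bash
python3 plan.py .440 .2700 .134 1.6165 20
```

```text
t 8.00 p [0.4414 0.2703 0.1339] rot [-3.1205e+00  1.5000e-03  1.6169e+00] F [-0.31 -1.86  7.82] w 0.0238
xyz [[-0.3, -1.4, -0.1]] tw [0.0]
```

Request:
move_arm([
  [0,0,1],
  [0,0,1],
  [0,0,1],
], gripper=[-1,-1,-1], twist=[0,0,0])

```text
clock: 8.25
tcp_pos: [0.4441, 0.2704, 0.1339]
tool_rot: [-3.127, 0.001, 1.617]
ft_force: [-0.2, -1.2, 5.8]
gripper_width: 0.0235
```

Contact holds at about 10 N (ft +5.8 against −4.4 in air). I'll start rolling forward along tool +y.

Request:
move_arm([
  [0,2,1.1],
  [0,3,1.1],
  [0,3,1.1],
], gripper=[-1,-1,-1], twist=[0,0,0])

```text
clock: 8.5
tcp_pos: [0.4545, 0.2708, 0.1339]
tool_rot: [-3.134, 0.0, 1.617]
ft_force: [0.4, -1.1, 5.5]
gripper_width: 0.0238
```

```bash
cat > tr.py <<'E'
from h import *; from plant import manip
s=manip.state();p=s["tcp_pos"];bp=[.6042,-.024,.0457]
from scipy.spatial.transform import Rotation as R
Rm=R.from_euler("xyz",s["tool_rot"]).as_matrix();ax=p+Rm[:,2]*.057
l=Rz(bp[2]).T@(ax-[bp[0],bp[1],0])-[-.069,.0,0]
# lateral target: TCP-line y=.2700 at x=.4401
ref=Rz(bp[2]).T@(np.array([.4401,.2700,.1364])-[bp[0],bp[1],0])
print("t %.2f strip x %.1f lat err %.2f mm  N %.1f F %s z %.2f lean %.3f side %.4f yawerr %.4f"%(s["clock"],l[0]*1e3,((Rz(bp[2]).T@(p-[bp[0],bp[1],0]))[1]-ref[1])*1e3,s["ft_force"][2]+4.4,s["ft_force"].round(1),p[2]*1e3,np.arcsin(Rm[0,2]),np.arcsin(Rm[1,2]),s["tool_rot"][2]-1.6165))
E
python3 tr.py
```

```text
t 8.50 strip x -67.5 lat err 0.17 mm  N 9.9 F [ 0.4 -1.1  5.5] z 133.91 lean -0.007 side -0.0008 yawerr 0.0009
```

Request:
move_arm([
  [0,4,1.5],
  [0,4,1.5],
  [0,4,1.5],
], gripper=[-1,-1,-1], twist=[0,0,0])

```text
clock: 8.75
tcp_pos: [0.4689, 0.2715, 0.1338]
tool_rot: [-3.141, -0.0, 1.618]
ft_force: [0.4, -1.2, 7.4]
gripper_width: 0.0239
```

```bash
python3 tr.py
```

```text
t 8.75 strip x -52.7 lat err 0.14 mm  N 11.8 F [ 0.4 -1.2  7.4] z 133.83 lean -0.001 side -0.0000 yawerr 0.0012
```

Request:
move_arm([
  [0,4,1.7],
  [0,4,1.7],
  [0,4,1.7],
], gripper=[-1,-1,-1], twist=[0,0,0])

```text
clock: 9.0
tcp_pos: [0.4855, 0.2721, 0.1339]
tool_rot: [3.131, -0.001, 1.618]
ft_force: [0.7, -1.7, 8.7]
gripper_width: 0.0233
```

```bash
python3 tr.py
```

```text
t 9.00 strip x -35.4 lat err 0.05 mm  N 13.1 F [ 0.7 -1.7  8.7] z 133.85 lean 0.010 side 0.0013 yawerr 0.0014
```

Request:
move_arm([
  [0,5,1.7],
  [0,5,1.7],
  [0,5,1.7],
], gripper=[-1,-1,-1], twist=[0.001,0,0])

```text
clock: 9.25
tcp_pos: [0.5034, 0.2729, 0.1338]
tool_rot: [3.124, -0.001, 1.617]
ft_force: [-1.3, -1.6, 7.7]
gripper_width: 0.0237
```

```bash
python3 tr.py
```

```text
t 9.25 strip x -17.1 lat err -0.00 mm  N 12.1 F [-1.3 -1.6  7.7] z 133.84 lean 0.017 side 0.0022 yawerr 0.0007
```

Request:
move_arm([
  [0,5,1.8],
  [0,5,1.8],
  [0,5,1.8],
], gripper=[-1,-1,-1], twist=[0,0,0])

```text
clock: 9.5
tcp_pos: [0.523, 0.2737, 0.1339]
tool_rot: [3.114, -0.002, 1.617]
ft_force: [0.1, -1.9, 7.4]
gripper_width: 0.024
```

```bash
python3 tr.py
```

```text
t 9.50 strip x 3.1 lat err -0.13 mm  N 11.8 F [ 0.1 -1.9  7.4] z 133.86 lean 0.028 side 0.0033 yawerr 0.0009
```

Request:
move_arm([
  [0.1,5,1.9],
  [0.1,5,1.9],
  [0.1,5,1.9],
], gripper=[-1,-1,-1], twist=[0,0,0])

```text
clock: 9.75
tcp_pos: [0.541, 0.2745, 0.1338]
tool_rot: [3.107, -0.002, 1.617]
ft_force: [-0.9, -1.7, 8.2]
gripper_width: 0.0237
```

```bash
python3 tr.py
```

```text
t 9.75 strip x 21.5 lat err -0.10 mm  N 12.6 F [-0.9 -1.7  8.2] z 133.84 lean 0.035 side 0.0038 yawerr 0.0009
```

Request:
move_arm([
  [0.1,5,2],
  [0.1,5,2],
  [0.1,5,2],
], gripper=[-1,-1,-1], twist=[0.001,0,0])

```text
clock: 10.0
tcp_pos: [0.5607, 0.2753, 0.1338]
tool_rot: [3.096, -0.002, 1.616]
ft_force: [-0.3, -1.2, 7.5]
gripper_width: 0.0234
```

```bash
python3 tr.py
```

```text
t 10.00 strip x 41.8 lat err -0.24 mm  N 11.9 F [-0.3 -1.2  7.5] z 133.80 lean 0.045 side 0.0045 yawerr -0.0000
```

Request:
move_arm([
  [0.2,5,2.2],
  [0.2,5,2.2],
  [0.2,5,2.2],
], gripper=[-1,-1,-1], twist=[0,0,0])

```text
clock: 10.25
tcp_pos: [0.5795, 0.2762, 0.1338]
tool_rot: [3.087, -0.002, 1.617]
ft_force: [-1.4, -2.1, 9.6]
gripper_width: 0.0243
```

```bash
python3 tr.py
```

```text
t 10.25 strip x 61.1 lat err -0.21 mm  N 14.0 F [-1.4 -2.1  9.6] z 133.76 lean 0.054 side 0.0047 yawerr 0.0000
```

Request:
move_arm([
  [0.2,5,2.1],
  [0.2,5,2.1],
  [0.2,5,2.1],
], gripper=[-1,-1,-1], twist=[0,0,0])

```text
clock: 10.5
tcp_pos: [0.5993, 0.277, 0.1338]
tool_rot: [3.077, -0.002, 1.616]
ft_force: [-0.3, -1.6, 7.4]
gripper_width: 0.0238
```

```bash
python3 tr.py
```

```text
t 10.50 strip x 81.6 lat err -0.30 mm  N 11.8 F [-0.3 -1.6  7.4] z 133.79 lean 0.065 side 0.0050 yawerr -0.0000
```

Request:
move_arm([
  [0.2,5,2.3],
  [0.2,5,2.3],
  [0.2,4,2.3],
], gripper=[-1,-1,-1], twist=[0,0,0])

```text
clock: 10.75
tcp_pos: [0.619, 0.2778, 0.1337]
tool_rot: [3.065, -0.002, 1.616]
ft_force: [0.3, -2.8, 8.3]
gripper_width: 0.0237
```

```bash
python3 tr.py
```

```text
t 10.75 strip x 102.0 lat err -0.38 mm  N 12.7 F [ 0.3 -2.8  8.3] z 133.67 lean 0.077 side 0.0055 yawerr -0.0001
```

Request:
move_arm([
  [0.2,2,2.3],
  [0,1,2.2],
  [0,0,2],
], gripper=[-1,-1,-1], twist=[0,0,0])

```text
clock: 11.0
tcp_pos: [0.6287, 0.2781, 0.1337]
tool_rot: [3.05, -0.003, 1.616]
ft_force: [0.4, -1.4, 6.5]
gripper_width: 0.0238
```

```bash
python3 tr.py
```

```text
t 11.00 strip x 112.4 lat err -0.53 mm  N 10.9 F [ 0.4 -1.4  6.5] z 133.66 lean 0.091 side 0.0072 yawerr -0.0008
```

The drum is past the far end at strip x 112, having stayed at flush height the whole way. I'll lift straight up now.

```bash
python3 plan.py .6287 .2781 .21 1.6165 20
```

```text
t 11.00 p [0.6287 0.2781 0.1337] rot [ 3.0504 -0.0031  1.6157] F [ 0.39 -1.44  6.47] w 0.0238
xyz [[0.1, 1.8, -19.9], [0.1, 1.8, -19.9], [0.1, 1.8, -19.9], [0.1, 1.5, -16.3]] tw [-0.001, -0.0, -0.0, -0.0]
```

Request:
move_arm([
  [0,1,-8],
  [0,2,-20],
  [0,2,-20],
  [0,2,-20],
  [0,1,-10],
], gripper=[-1,-1,-1,-1,-1], twist=[0,0,0,0,0])

```text
clock: 11.42
tcp_pos: [0.6248, 0.2771, 0.2068]
tool_rot: [3.068, -0.001, 1.615]
ft_force: [0.4, 1.0, -4.4]
gripper_width: 0.0236
```

```bash
python3 plan.py .616 .12 .20 1.605 22
```

```text
t 11.42 p [0.6248 0.2771 0.2068] rot [ 3.0682e+00 -1.1000e-03  1.6151e+00] F [ 0.37  1.02 -4.38] w 0.0236
xyz [[-21.9, -2.3, 0.8], [-21.9, -2.0, 0.8], [-21.9, -2.0, 0.8], [-21.9, -2.0, 0.8], [-21.9, -2.0, 0.8]] tw [0.01, -0.0, -0.0, -0.0, -0.0]
```

Request:
move_arm([
  [-22,-2,1],
  [-25,-2,1],
  [-25,-2,1],
  [-25,-2,1],
  [-25,-2,1],
], gripper=[-1,-1,-1,-1,-1], twist=[0.01,0,0,0,0])

```text
clock: 11.83
tcp_pos: [0.6181, 0.1585, 0.2004]
tool_rot: [3.069, -0.007, 1.614]
ft_force: [0.5, 0.3, -4.7]
gripper_width: 0.0233
```

Request:
move_arm([
  [-25,-2,1],
  [-25,-2,1],
  [-25,-2,1],
  [-25,-2,1],
  [-20,-2,1],
], gripper=[-1,-1,-1,-1,-1], twist=[0,0,0,0,0])

```text
clock: 12.25
tcp_pos: [0.6091, 0.0329, 0.1886]
tool_rot: [3.08, -0.009, 1.615]
ft_force: [0.0, -0.1, -3.9]
gripper_width: 0.0233
```

```bash
python3 plan.py .616 -.018 .17 1.605 22
```

```text
t 12.25 p [0.6091 0.0329 0.1886] rot [ 3.0795 -0.0086  1.6146] F [ 0.04 -0.12 -3.92] w 0.0233
xyz [[-20.7, 1.4, 7.4], [-20.6, 1.6, 7.4], [-10.0, 0.8, 3.6]] tw [0.01, -0.0, -0.0]
```

Request:
move_arm([
  [-18,2,6],
  [-15,2,8],
  [-5,1,6],
  [0,0,0],
  [0,0,0],
], gripper=[-1,-1,-1,-1,-1], twist=[0.01,0,0,0,0])

```text
clock: 12.67
tcp_pos: [0.6136, -0.0104, 0.1638]
tool_rot: [3.088, -0.011, 1.598]
ft_force: [-0.2, -0.5, -3.5]
gripper_width: 0.0232
```

```bash
python3 plan.py .614 -.018 .125 1.605 22;python3 tr.py; python3 - <<'E'
from plant import manip
import cv2
d=manip.get_image("top");cv2.imwrite("pics/t7.png",cv2.resize(d["image"][85:285,150:350],None,fx=3,fy=3,interpolation=cv2.INTER_CUBIC))
d=manip.get_image("scene");cv2.imwrite("pics/s7.png",cv2.resize(d["image"][150:330,200:410],None,fx=3.5,fy=3.3,interpolation=cv2.INTER_CUBIC))
E
```

```text
t 12.67 p [ 0.6136 -0.0104  0.1638] rot [ 3.0881 -0.011   1.5979] F [-0.18 -0.48 -3.5 ] w 0.0232
xyz [[-4.5, -1.0, 21.5], [-3.6, -0.9, 17.2]] tw [-0.007, -0.0]
t 12.67 strip x 82.1 lat err -287.99 mm  N 0.9 F [-0.2 -0.5 -3.5] z 163.81 lean 0.053 side 0.0124 yawerr -0.0186
```

View pics/t7.png

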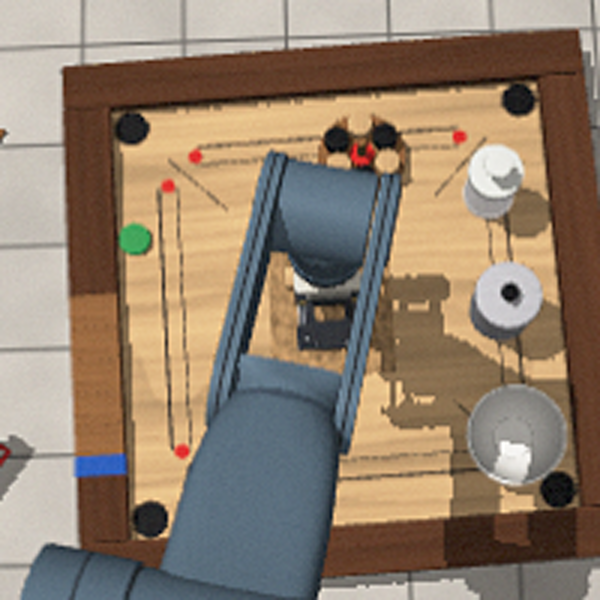

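View pics/s7.png

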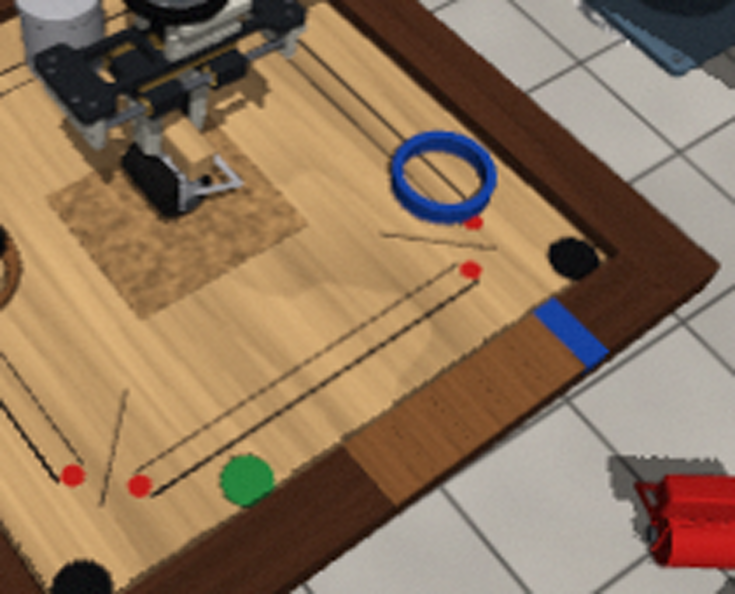

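The picture shows the strip lying evenly and the neighbours undisturbed. I'll lower the roller to the mat.

Request:
move_arm([
  [-5,-1,12],
  [-4,-1,16],
  [0,0,12],
  [0,0,3],
  [0,0,0],
], gripper=[-1,-1,-1,-1,-1], twist=[-0.007,0,0,0,0])

```text
clock: 13.18
tcp_pos: [0.6161, -0.0125, 0.1233]
tool_rot: [3.082, -0.011, 1.614]
ft_force: [0.2, -0.5, -4.1]
gripper_width: 0.0237
```

```bash
python3 plan.py .614 -.018 .1165 1.605 22
```

```text
t 13.18 p [ 0.6161 -0.0125  0.1233] rot [ 3.0815 -0.0108  1.6136] F [ 0.19 -0.49 -4.06] w 0.0237
xyz [[-5.5, -2.8, 6.5]] tw [0.009]
```

Request:
move_arm([
  [0,0,4],
  [0,0,3],
  [0,0,1],
  [0,0,0.5],
], gripper=[-1,-1,-1,-1], twist=[0.004,0,0,0])

```text
clock: 13.52
tcp_pos: [0.618, -0.0102, 0.1168]
tool_rot: [3.078, -0.011, 1.612]
ft_force: [0.4, -0.5, -3.8]
gripper_width: 0.0237
```

```bash
python3 plan.py .614 -.0125 .1155 1.605 22
```

```text
t 13.52 p [ 0.618  -0.0102  0.1168] rot [ 3.078  -0.0106  1.6121] F [ 0.42 -0.45 -3.81] w 0.0237
xyz [[-2.1, -4.1, 1.0]] tw [0.007]
```

Request:
move_arm([
  [0,0,1.5],
  [0,0,1],
  [0,0,0.5],
  [0,0,0.5],
], gripper=[-1,-1,-1,-1], twist=[0,0,0,0])

```text
clock: 13.85
tcp_pos: [0.6196, -0.0101, 0.1151]
tool_rot: [3.074, -0.01, 1.612]
ft_force: [0.2, 0.8, -2.1]
gripper_width: 0.0236
```

The drum is in contact. I'll open in steps so the bar settles back gently.

Request:
move_arm([
  [0,0,0],
  [0,0,0],
  [0,0,0],
  [0,0,0],
  [0,0,0],
], gripper=[-0.45,-0.4,-0.35,-0.3,-0.2], twist=[0,0,0,0,0])

```text
clock: 14.27
tcp_pos: [0.6217, -0.011, 0.1178]
tool_rot: [3.069, -0.008, 1.612]
ft_force: [-0.4, 0.2, 0.2]
gripper_width: 0.0351
```

Request:
move_arm([
  [0,0,0],
  [0,0,0],
  [0,0,0],
  [0,0,0],
  [0,0,0],
], gripper=[-0.1,0,0.2,1,1], twist=[0,0,0,0,0])

```text
clock: 14.68
tcp_pos: [0.6221, -0.0113, 0.1184]
tool_rot: [3.067, -0.008, 1.612]
ft_force: [-0.5, 0.3, 0.1]
gripper_width: 0.0619
```

Request:
move_arm([
  [0,0,0],
  [0,0,0],
  [0,0,0],
  [0,0,0],
  [0,0,0],
], gripper=[1,1,1,1,1], twist=[0,0,0,0,0])

```text
clock: 15.1
tcp_pos: [0.6222, -0.0112, 0.1183]
tool_rot: [3.067, -0.008, 1.612]
ft_force: [-0.5, 0.2, -0.0]
gripper_width: 0.0916
```

```bash
python3 plan.py .614 -.0125 .20 1.605 15; python3 - <<'E'
from plant import manip
import cv2
d=manip.get_image("scene");cv2.imwrite("pics/s8.png",cv2.resize(d["image"][140:260,180:320],None,fx=5,fy=5,interpolation=cv2.INTER_CUBIC))
E
```

```text
t 15.10 p [ 0.6222 -0.0112  0.1183] rot [ 3.0673 -0.008   1.6116] F [-0.47  0.22 -0.03] w 0.0916
xyz [[-0.1, -0.4, -15.0], [-0.1, -0.4, -15.0], [-0.1, -0.4, -15.0], [-0.1, -0.4, -15.0], [-0.1, -0.4, -15.0]] tw [0.007, -0.0, -0.0, -0.0, -0.0]
```

View pics/s8.png

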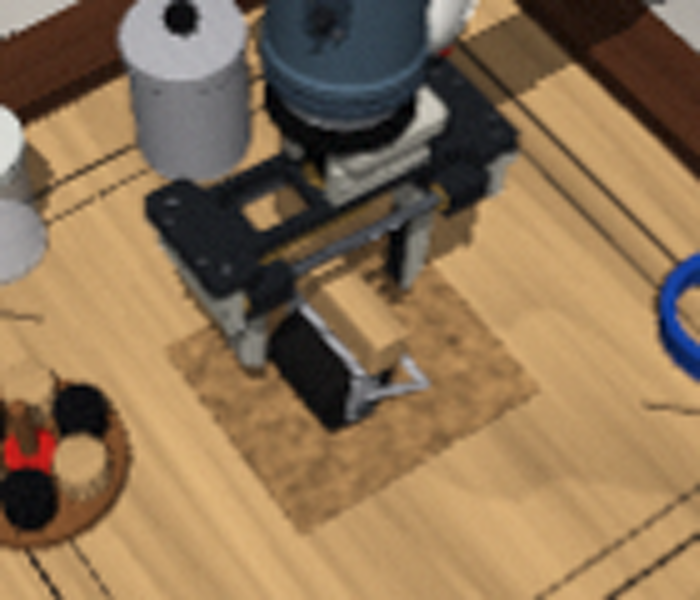

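The roller stands leaning back on drum and prop on the mat, free of the fingers. I'll raise the arm.

Request:
move_arm([
  [0,0,-10],
  [0,0,-18],
  [0,0,-20],
  [0,0,-20],
  [0,0,-20],
], gripper=[1,1,1,1,1], twist=[0,0,0,0,0])

```text
clock: 15.57
tcp_pos: [0.6121, -0.0116, 0.2057]
tool_rot: [3.079, -0.011, 1.611]
ft_force: [0.0, -0.7, 0.3]
gripper_width: 0.0932
```

Request:
move_arm([
  [0,-20,-15],
  [0,-25,-5],
  [0,-25,0],
  [0,-20,0],
  [0,0,0],
], gripper=[1,1,1,1,1], twist=[0,0,0,0,0])

```text
clock: 15.98
tcp_pos: [0.5219, -0.0163, 0.2306]
tool_rot: [3.063, -0.006, 1.612]
ft_force: [0.3, 0.1, -0.2]
gripper_width: 0.0931
```

```bash
python3 - <<'E'
from plant import manip
import cv2
print(manip.state()["tcp_pos"],manip.state()["ft_force"])
d=manip.get_image("scene");cv2.imwrite("pics/s9.png",cv2.resize(d["image"][130:330,170:410],None,fx=3.2,fy=3,interpolation=cv2.INTER_CUBIC))
cv2.imwrite("pics/s9b.png",cv2.resize(d["image"][200:320,260:410],None,fx=5,fy=5,interpolation=cv2.INTER_CUBIC))
E
```

```text
[ 0.52186014 -0.01633603  0.23057544] [ 0.32110319  0.12029461 -0.23459215]
```

View pics/s9.png

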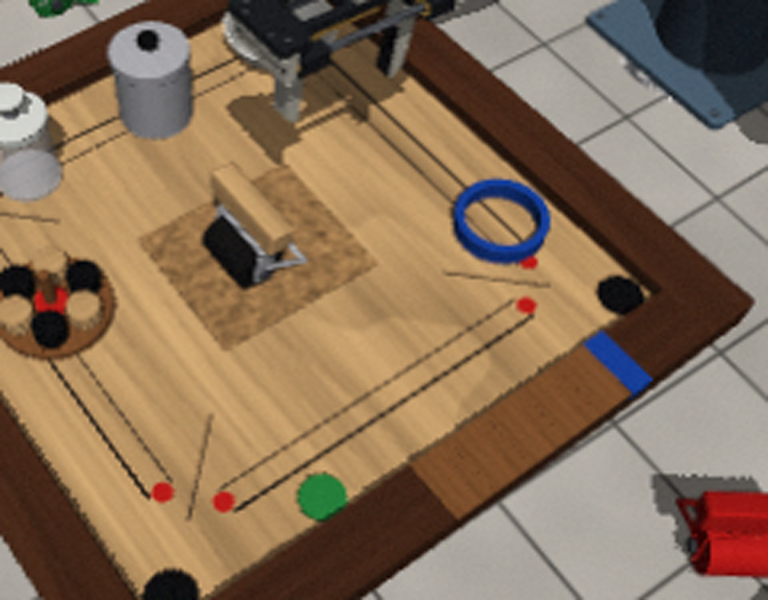

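View pics/s9b.png

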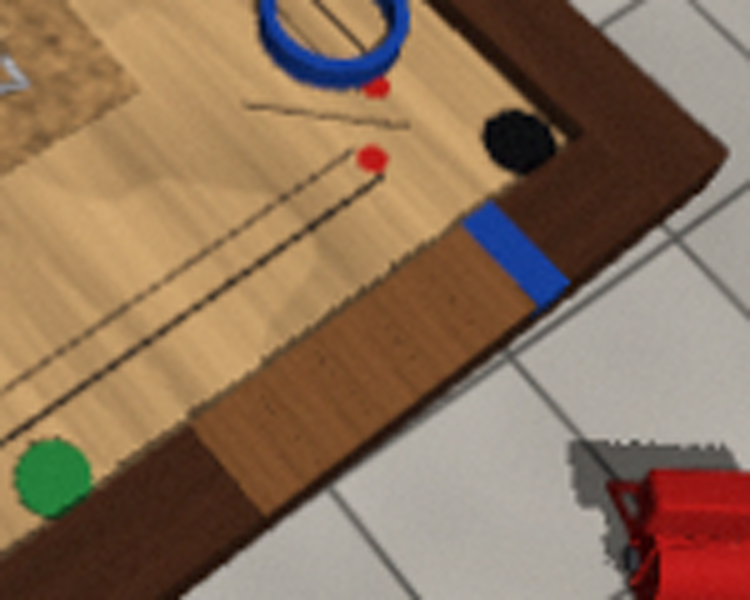

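The roller stands on the mat at s9 (245,235). The strip now runs in line with the rail from tape to far end, and the neighbours are where they were, so I'm handing in.

```bash
python3 -c "
from plant import manip
print(manip.close_job())"
```

```text
the job is handed in; nothing more can be done
None
```

I rolled the strip down in one pass, stood the roller back on the cork mat, let go of it and handed the job in at about 16 s of the 67 s allowed.

- **Rolling:** The roller was set down on the stuck, taped end, about 20 mm from the strip's near end. It then rolled without lifting to 7 mm past the far end. The readings showed about 10–14 N of pressure, the drum staying within 0.6 mm of my line, and the angle within 2 mrad of square.
- **Flushness:** The tool height stayed within 0.3 mm along the whole pass, the same level as on the stuck end. The last picture shows the strip even with the rail. I had no direct reading of how far each section was pressed down, so this rests on the tool height and the picture.
- **Finish:** The last picture shows the roller leaning back on drum and prop on the mat, free of the gripper. The neighbouring things in that view were undisturbed, and the wrist force was close to zero.
- **Checks that disagreed:** The first bar measurement and the later overlay differed by about 3 mm in the roller's sideways position in the grip. I went by comparing the drum ends with the strip edges in both cameras, which put it centred to about 1 mm. The tool also drifted slowly in tilt, from leaning forward about 0.025 rad at touchdown to back about 0.09 rad at the end. That stayed below the angle at which the prop would touch.

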